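# Zero the print-run tally counter

### The job

Zero the print-run tally counter before the next run: with a fingertip, flick each of its two thumbwheels forward over the top (away from the robot), click by click, until the wheel's one T-shaped vane stands upright, in line with the small pointer ridges, and do not run past it. Use a light touch, do not grip, lift or shove the counter, and leave the other things on the desk where they are. Finish clear of everything.

Things in the scene. Friction and masses are not known exactly. Their poses are not given: they have to be found in the camera images.
- tally_counter: the tally counter: a loose dark metal housing on rubber feet, 106 (x) by 138 (y) by 72 mm high, about 0.9 kg, open at the top, with two white six-vane thumbwheels side by side sticking out of it. Origin: centre of its underside, on the desk. x: the wheels' forward direction (roughly away from the robot), y: its left, z: up. Low pointer ridges beside the wheels, up to 77 mm high, mark x = 0
- left_axle (a point): centre of the left wheel, on the axle (along y): counter x = 0, y = +36 mm, 55 mm up. Axes as the counter's. Hub radius 15 mm, vane tips at radius 40 mm. Vanes are 60 degrees apart: five plain plates, 4 mm thick and 22 mm wide, and one T-shaped index vane, whose tip bears a crossbar 38 mm wide and 10 mm thick, of the same white plastic
- right_axle (a point): centre of the right wheel, on the same axle: counter x = 0, y = -36 mm, 55 mm up; the wheel is like the left one. When a vane stands upright, its neighbours before and behind reach only 77 mm (plain) or 80 mm (index vane) above the desk
- left_crown (a point): fixed point where the left wheel's upright vane ends (x = 0, y = +36 mm, 95 mm above the desk); axes as the counter's. To click once: lower a fingertip behind (robot side of) the upright vane to about 10 mm below this point, sweep it straight forward until its front face is 35 mm past x = 0 (the vane slips away under it), then lift
- right_crown (a point): the same point for the right wheel (x = 0, y = -36 mm, 95 mm above the desk). After such a sweep the wheel has gone on exactly one click and the next vane stands upright behind the finger
- left_wheel (a joint): angle of the left wheel, rad: 0 = zeroed (index vane upright), growing as its top moves forward. Starts 1, 2 or 3 clicks short: about -1.05, -2.09 or -3.14, after swinging onto its click in the first half second. A spring catch holds it every 60 degrees, a vane upright at each; pushed beyond half a click it snaps on to the next. Takes about 2 N at a vane tip
- right_wheel (a joint): angle of the right wheel, likewise; starts independently of the left
- ink_bottle: bystander: dropper bottle with black cap and label, 39 mm across, 90 mm high, standing to the left of the counter; origin at the centre of its underside
- tape_measure: bystander: yellow and black tape measure, 62 x 73 x 35 mm, lying to the right of the counter; origin at the centre of its underside
- rubber: bystander: blue and white eraser, 18 x 42 x 11 mm, lying in front (robot side) of the counter; origin at the centre of its underside
- stapler: bystander: blue and black stapler, 30 x 136 x 49 mm, on the left of the desk; origin at the centre of its underside
- tool_cup: bystander: empty dark grey cup, 78 mm across, 96 mm high, left of the drawer cabinet; origin at the centre of its underside
- felt_squeegee: bystander: flat blue squeegee card, 74 x 102 x 6 mm, lying on the robot side of the drawer cabinet; origin at the centre of its underside

How it is judged:
By the outcome, as a careful person would: the job done as asked, in the order asked, and still so for the second after the job is handed in, with the robot touching nothing.
It also fails if it takes over 61 s, if anything falls off the work surface, if the arm or the gripper's body presses on something with over 40 N, if the wrist force passes 120 N, or if a joint passes its speed limit or range.

### The arm

A 6-joint arm with a two-finger parallel gripper is mounted at the origin on a cart in front of the work surface, level with it; the furniture and walls round the work are solid. World frame = base frame: x ahead of the robot, y to its left, z up, the work surface at z = 0. Lengths are in m, angles in rad, forces in N, time in s.
With the tool pointing down it reaches from about 0.35 to 0.85 m from the base axis. Payload 8.1 kg.
Tool frame: the origin (TCP) lies midway between the tips of the shut fingers; the grasp point (between the pads) lies 19 mm behind it; z points along the fingers, y is the direction in which the jaws open and shut (so a half turn about z gives the same grasp; the last joint's range is limited). The gripper opens to 93 mm and grips with 3 to 60 N. Pads are 15 mm wide; open, the fingers measure 128 mm over their backs; the gripper's body (75 mm by 188 mm) begins 65 mm behind the grasp point.
Start: joints at [-1.432, 0.13, 1.488, -0, 1.523, -0.085], TCP at [0.133, -0.585, 0.219] pointing down, gripper open.
Joint ranges: [-2.96, 2.96], [-0.89, 2.26], [0.02, 2.5], [-1.34, 4.48], [0, 2.73], [-2.66, 2.66]. Speed limits (rad/s): [2.39, 2.39, 2.79, 3.14, 3.14, 3.14].

### API

Orientations are given as a rotation vector (axis times angle).
In Python, from plant import robot gives the robot as it stands. The module is installed in compiled form; this text tells all that it offers.
- The arm moves only by the shell command python3 -m pendant 'ROWS' [FORCE]. ROWS is JSON, a list of rows, each an object with "translation": the shift along the tool's x, y, z in mm, a list of three; "twist": the turn, a rotation vector about the tool's x, y, z in rad, a list of three; "grip": the opening, from -1 (shut) to 1 (fully open). A call has exactly 10 rows; each row shifts and turns the pose as measured when the row begins, along the tool's axes as they then stand; what a row does not reach is not made up. A row lasts 1/10 s, in which the tool goes at most 50 mm and 8.59 degrees, less where a joint would pass 70% of its speed; a pose out of reach is approached as far as the arm can. A call is refused whole if a number of a shift passes 50 or a number of a turn 0.15, either way. A call with a gripper value outside its range is refused whole. The fingers move at their own pace and stop on an object; FORCE is the grip in N (left out, the last holds). Time passes only in rows, so rows that do not move let the fingers close, or fill a call up. It gives the time, the measured TCP pose, the force and the opening at its end, in the units of the state.
- robot.read_state(): the state, without advancing time (a new reading comes with each control period).
- robot.read_camera(name): name is "side" or "top"; returns (picture, depth): 384x512x3 uint8, red, green, blue; 384x512 float32, m along the optical axis (not along the pixel's ray), 0 where there is no reading.
- robot.camera_info(name): a dict with "vertical_fov" (degrees; the focal length in pixels is half the picture's height over the tangent of half this angle, whatever the lens; pixels are square), "cx", "cy" (the principal point, pixels), "cam_to_world" (4x4, takes a point from camera to world coordinates). Camera axes: x right, y up, looking along -z (the intrinsics and any distortion apply to the point x, -y, -z); pixel columns grow to the right and rows downward; lengths in m; the calibration is good to about 2 mm. A picture is of the moment at which its call begins. camera_info takes no time and is no camera call.
- robot.close_job(): hands the job in, once; it reports no verdict.
The state is a dict: "t": time; "q": joint angles; "dq": joint speeds; "joint_torque": joint torques, N m; "tool_pos": TCP position; "orientation": TCP orientation; "force": force on the tool from outside, world axes, zero at the start; "wrist_torque": the same for the moment, N m; "opening": finger opening in m.
Only numpy, scipy, OpenCV 4.12 (cv2) and the standard library are available. Lean on these libraries where they do the work, as an engineer would, in place of code of your own. Each camera call takes 0.05 s, during which the arm holds its last target. There are 200 camera calls.

## Working session

There is one attempt and no reset: what is moved stays moved. The work goes in short steps, Python scripts to look and compute and a shell command to move; the robot and the scene stay as the last step left them, time stands still between calls to the robot, and variables do not carry over. Pictures are saved under pics/ and viewed, about 8 in all and at most 12, crops included, and the job is handed in when it is done.

```bash
mkdir -p pics; cat > h.py <<'E'
import numpy as np, cv2
from plant import robot
def snap(n,tag):
    p,d=robot.read_camera(n); np.savez(f'{tag}.npz',p=p,d=d); cv2.imwrite(f'pics/{tag}.png',p[:,:,::-1]); return p,d
def cloud(n,d):
    i=robot.camera_info(n); f=192/np.tan(np.radians(i['vertical_fov']/2))
    v,u=np.mgrid[0:384,0:512]
    P=np.stack([(u-i['cx'])/f*d,-(v-i['cy'])/f*d,-d,np.ones_like(d)],-1)
    return (P@np.array(i['cam_to_world']).T)[...,:3]
E
python3 - <<'E'
from h import *
for n in('top','side'):
    snap(n,n+'0'); print(n,robot.camera_info(n))
s=robot.read_state(); print(s)
a=[cv2.imread(f'pics/{n}0.png') for n in('top','side')]
cv2.imwrite('pics/both.png',cv2.resize(np.vstack(a),None,fx=.78,fy=.78))
E
```

```text
top {'vertical_fov': 42.669829778711716, 'cx': 240.78942790782872, 'cy': 188.3701712931626, 'cam_to_world': array([[ 0.02266674,  0.99613813, -0.08482359,  0.40323164],
       [-0.99960812,  0.02397602,  0.01444847, -0.01504964],
       [ 0.0164264 ,  0.08446285,  0.99629122,  1.56264798],
       [ 0.        ,  0.        ,  0.        ,  1.        ]])}
side {'vertical_fov': 54.8587353640696, 'cx': 259.1117475815059, 'cy': 191.29783050062596, 'cam_to_world': array([[-0.66319261, -0.63453356,  0.39691652,  0.9538745 ],
       [ 0.74843263, -0.55875869,  0.35726366,  0.35326426],
       [-0.00491523,  0.53399989,  0.84547026,  1.01172497],
       [ 0.        ,  0.        ,  0.        ,  1.        ]])}
{'t': 0.1, 'q': array([-1.43237386e+00,  1.31066073e-01,  1.48919654e+00, -1.21613798e-05,
        1.52299024e+00, -8.54322267e-02]), 'dq': array([-0.00065815, -0.00173308, -0.00215276, -0.00201464, -0.00230744,
        0.00051887]), 'joint_torque': array([ 2.67557280e-04, -5.61340570e+01, -4.93094766e+01,  7.68810301e-02,
        2.90262583e-02, -5.74818000e-05]), 'tool_pos': array([ 0.13312012, -0.58451153,  0.21768967]), 'orientation': array([-3.12028565e+00, -3.50711997e-01,  8.81143205e-05]), 'force': array([-0.43485315,  0.83007671, -0.04419763]), 'wrist_torque': array([-0.02438883,  0.00686203, -0.04167892]), 'opening': 0.09286103523640611}
```

View pics/both.png

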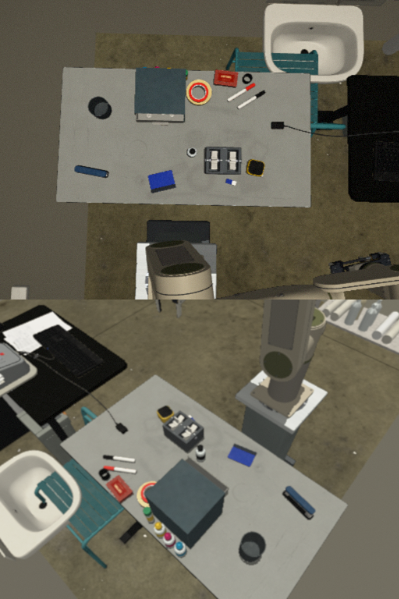

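```bash
python3 - <<'E'
from h import *
a=np.load('top0.npz');b=np.load('side0.npz')
P=cloud('top',a['d']); 
A=cv2.resize(a['p'][170:245,230:350,::-1],None,fx=5,fy=5,interpolation=cv2.INTER_CUBIC)
B=cv2.resize(b['p'][115:205,190:290,::-1],None,fx=6,fy=6,interpolation=cv2.INTER_CUBIC)[:, :600]
B=cv2.resize(B,(250*10//6*1,375)) if 0 else B
cv2.imwrite('pics/c1.png',A); cv2.imwrite('pics/c2.png',B)
m=(P[...,2]>.06)&(P[...,2]<.082)
m[:,:250]=0;m[:,320:]=0;m[:170]=0;m[240:]=0
# housing top rim
q=P[m][:,:2].astype(np.float32)
r=cv2.minAreaRect(q*1000);print(len(q),r)
print(np.percentile(P[m],[1,50,99],axis=0))
E
```

```text
1173 ((482.1722412109375, -155.89013671875), (182.3092041015625, 106.04503631591797), 89.33504486083984)
[[ 0.42940782 -0.24233137  0.06122659]
 [ 0.48126445 -0.17454043  0.07197561]
 [ 0.53363648 -0.10731589  0.07996447]]
```

View pics/c1.png

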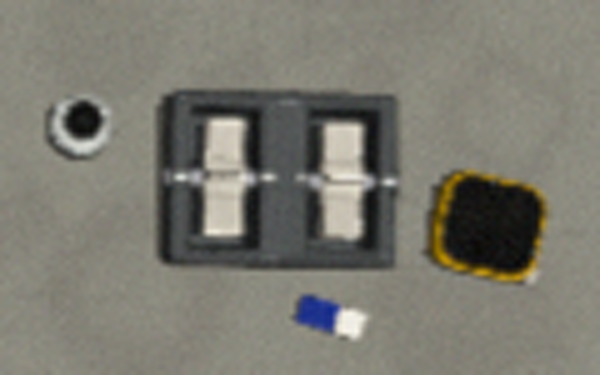

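View pics/c2.png

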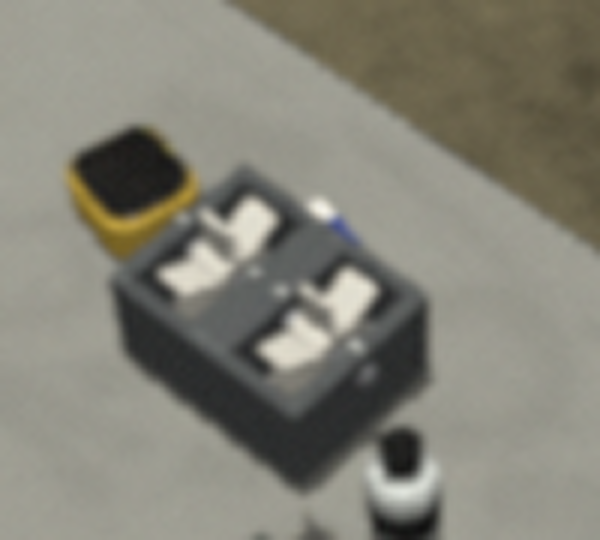

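```bash
python3 - <<'E'
from h import *
for n in('top','side'):
    p,d=snap(n,n+'1'); P=cloud(n,d)
    m=(abs(P[...,0]-.48)<.09)&(P[...,1]<-.085)&(P[...,1]>-.27)
    h=m&(abs(P[...,2]-.072)<.005)&(p.max(-1)<110)
    c,l,st,_=cv2.connectedComponentsWithStats(h.astype(np.uint8)); k=1+st[1:,4].argmax()
    h=l==k
    print(n,h.sum(),cv2.minAreaRect((P[h][:,:2]*1000).astype(np.float32)),P[h][:,2].mean())
    w=m&(P[...,2]>.082)
    for lo,hi in((-.3,-.172),(-.172,-.08)):
        g=w&(P[...,1]>lo)&(P[...,1]<hi); print('vane',g.sum(),P[g].mean(0) if g.any() else '',P[g][:,2].max() if g.any() else'')
    for s in((.0,.03),(.03,.06)):
        g=(abs(P[...,0]-.48)<.15)&(P[...,1]<.0)&(P[...,1]>-.35)&(P[...,2]>.006)&(P[...,2]<.015)
    print(np.median(P[(abs(P[...,0]-.35)<.02)&(abs(P[...,1]+.3)<.05)][:,2]))
print(robot.read_state()['t'])
E
```

```text
top 694 ((481.8401184082031, -175.1551513671875), (137.00979614257812, 105.6179428100586), 89.32174682617188) 0.0721294107801982
vane 14 [ 0.4812677  -0.21064785  0.09188114] 0.10137069022445444
vane 13 [ 0.48519551 -0.14093181  0.0945665 ] 0.10033184153623886
0.0014023076362581488
side 592 ((484.82904052734375, -171.3067626953125), (138.79652404785156, 104.1569595336914), 89.56696319580078) 0.07223326407859974
vane 20 [ 0.48440513 -0.20787082  0.0916293 ] 0.10214435154893409
vane 21 [ 0.48446766 -0.13682133  0.09119718] 0.09874878393350717
0.001237972754091432
0.2
```

```bash
python3 -m pendant '[{"translation":[0,0,0],"twist":[0,0,0.117],"grip":-1},{"translation":[0,0,0],"twist":[0,0,0.117],"grip":-1},{"translation":[39,-47,6],"twist":[0,0,0],"grip":-1},{"translation":[39,-47,6],"twist":[0,0,0],"grip":-1},{"translation":[39,-47,6],"twist":[0,0,0],"grip":-1},{"translation":[39,-47,6],"twist":[0,0,0],"grip":-1},{"translation":[39,-47,6],"twist":[0,0,0],"grip":-1},{"translation":[39,-47,6],"twist":[0,0,0],"grip":-1},{"translation":[39,-47,6],"twist":[0,0,0],"grip":-1},{"translation":[0,0,0],"twist":[0,0,0],"grip":-1}]' 10
cat >> h.py <<'E'
from scipy.spatial.transform import Rotation as R
C=np.array([.4832,-.1735]); YAW=-.011
def go(x,y,z):  # counter coords mm -> tool delta mm
    s=robot.read_state(); r=R.from_rotvec(s['orientation']); c,n=np.cos(YAW),np.sin(YAW)
    w=np.array([C[0]*1e3+c*x-n*y, C[1]*1e3+n*x+c*y, z])-s['tool_pos']*1e3
    M=R.from_matrix(np.array([[c,n,0],[n,-c,0],[0,0,-1]]))
    print('t',s['t'],'move',r.inv().apply(w).round(1),'twist',(r.inv()*M).as_rotvec().round(3),'F',s['force'].round(1),'open',round(s['opening'],3))
E
python3 -c "
from h import *
go(-30,-36,125)"
```

```text
t: 1.2
tool_pos: [0.3642, -0.3146, 0.1805]
orientation: [-3.137, 0.04, 0.001]
force: [0.0, 0.3, -0.1]
opening: 0.0175
t 1.2 move [  86.  -107.4   55.9] twist [-0.005  0.001 -0.014] F [ 0.   0.3 -0.1] open 0.018
```

```bash
python3 -m pendant '[{"translation":[30,-37,15],"twist":[0,0,-0.014],"grip":-1},{"translation":[30,-37,15],"twist":[0,0,0],"grip":-1},{"translation":[26,-33,15],"twist":[0,0,0],"grip":-1},{"translation":[0,0,6],"twist":[0,0,0],"grip":-1},{"translation":[0,0,0],"twist":[0,0,0],"grip":-1},{"translation":[0,0,0],"twist":[0,0,0],"grip":-1},{"translation":[0,0,0],"twist":[0,0,0],"grip":-1},{"translation":[0,0,0],"twist":[0,0,0],"grip":-1},{"translation":[0,0,0],"twist":[0,0,0],"grip":-1},{"translation":[0,0,0],"twist":[0,0,0],"grip":-1}]'
python3 -c "
from h import *
go(-30,-36,85)
p,d=snap('side','side2');
cv2.imwrite('pics/c3.png',cv2.resize(p[100:200,180:300,::-1],None,fx=5,fy=5,interpolation=cv2.INTER_CUBIC))"
```

```text
t: 2.2
tool_pos: [0.4494, -0.2164, 0.1326]
orientation: [3.14, -0.025, 0.003]
force: [0.3, -0.5, -0.0]
opening: 0.0007
t 2.2 move [ 3.2 -7.3 47.6] twist [ 0.002 -0.002 -0.005] F [ 0.3 -0.5 -0. ] open 0.001
```

View pics/c3.png

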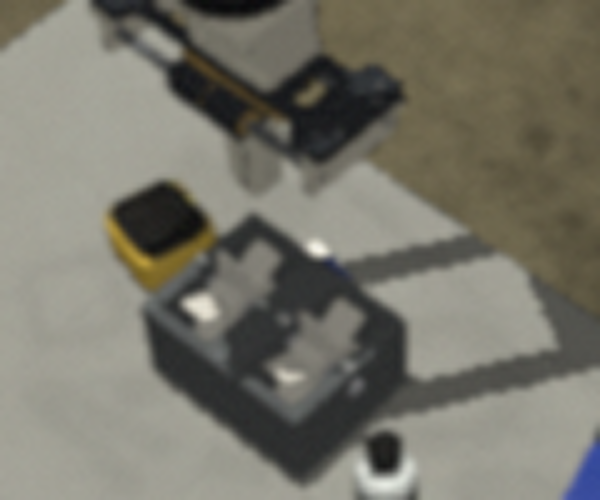

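```bash
python3 -m pendant '[{"translation":[3,-7,10],"twist":[0,0,0],"grip":-1},{"translation":[0,0,12],"twist":[0,0,0],"grip":-1},{"translation":[0,0,12],"twist":[0,0,0],"grip":-1},{"translation":[0,0,10],"twist":[0,0,0],"grip":-1},{"translation":[0,0,4],"twist":[0,0,0],"grip":-1},{"translation":[0,0,0],"twist":[0,0,0],"grip":-1},{"translation":[0,0,0],"twist":[0,0,0],"grip":-1},{"translation":[0,0,0],"twist":[0,0,0],"grip":-1},{"translation":[0,0,0],"twist":[0,0,0],"grip":-1},{"translation":[0,0,0],"twist":[0,0,0],"grip":-1}]'
python3 -c "
from h import *
go(28,-36,85)"
```

```text
t: 3.25
tool_pos: [0.4524, -0.2085, 0.0796]
orientation: [3.141, -0.024, 0.001]
force: [0.6, 0.3, 0.3]
opening: 0.0006
t 3.25 move [58.4  0.4 -5.4] twist [ 0.001 -0.001 -0.005] F [0.6 0.3 0.3] open 0.001
```

```bash
python3 -m pendant '[{"translation":[0,0,-5],"twist":[0,0,0],"grip":-1},{"translation":[6,0,0],"twist":[0,0,0],"grip":-1},{"translation":[8,0,0],"twist":[0,0,0],"grip":-1},{"translation":[8,0,0],"twist":[0,0,0],"grip":-1},{"translation":[8,0,0],"twist":[0,0,0],"grip":-1},{"translation":[8,0,0],"twist":[0,0,0],"grip":-1},{"translation":[8,0,0],"twist":[0,0,0],"grip":-1},{"translation":[6,0,0],"twist":[0,0,0],"grip":-1},{"translation":[2,0,0],"twist":[0,0,0],"grip":-1},{"translation":[0,0,0],"twist":[0,0,0],"grip":-1}]'
python3 -c "
from h import *
go(28,-36,85)"
```

```text
t: 4.25
tool_pos: [0.5126, -0.2096, 0.0856]
orientation: [3.14, -0.024, 0.003]
force: [-0.0, -0.1, -0.2]
opening: 0.0004
t 4.25 move [-1.8  0.2  0.6] twist [ 0.002 -0.002 -0.004] F [-0.  -0.1 -0.2] open 0.0
```

```bash
python3 -m pendant '[{"translation":[0,0,-14],"twist":[0,0,0],"grip":-1},{"translation":[0,0,-14],"twist":[0,0,0],"grip":-1},{"translation":[0,0,-6],"twist":[0,0,0],"grip":-1},{"translation":[-12,0,0],"twist":[0,0,0],"grip":-1},{"translation":[-18,0,0],"twist":[0,0,0],"grip":-1},{"translation":[-18,0,0],"twist":[0,0,0],"grip":-1},{"translation":[-8,0,0],"twist":[0,0,0],"grip":-1},{"translation":[-4,0,0],"twist":[0,0,0],"grip":-1},{"translation":[0,0,0],"twist":[0,0,0],"grip":-1},{"translation":[0,0,0],"twist":[0,0,0],"grip":-1}]'
python3 -c "
from h import *
go(-30,-36,85)
p,d=snap('side','side3');
cv2.imwrite('pics/c4.png',cv2.resize(p[100:200,180:300,::-1],None,fx=5,fy=5,interpolation=cv2.INTER_CUBIC))"
```

```text
t: 5.25
tool_pos: [0.4532, -0.2104, 0.1296]
orientation: [3.135, -0.025, 0.017]
force: [0.7, -0.7, 0.1]
opening: 0.0005
t 5.25 move [-0.9 -1.5 44.6] twist [ 0.007 -0.011 -0.005] F [ 0.7 -0.7  0.1] open 0.0
```

View pics/c4.png

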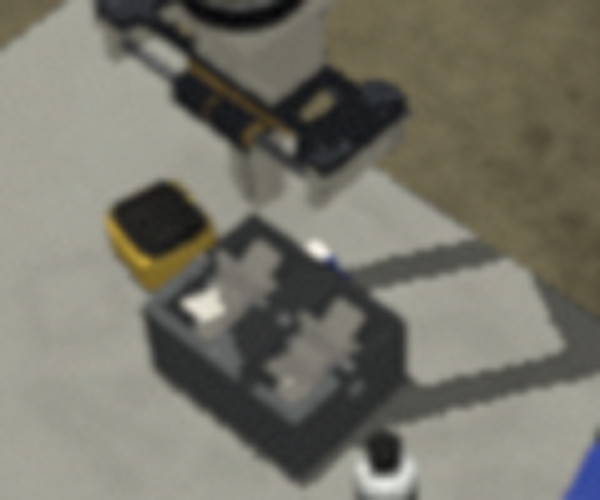

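```bash
python3 -m pendant '[{"translation":[-1,-1,10],"twist":[0.007,-0.011,-0.005],"grip":-1},{"translation":[0,0,12],"twist":[0,0,0],"grip":-1},{"translation":[0,0,10],"twist":[0,0,0],"grip":-1},{"translation":[0,0,5],"twist":[0,0,0],"grip":-1},{"translation":[0,0,2],"twist":[0,0,0],"grip":-1},{"translation":[0,0,0],"twist":[0,0,0],"grip":-1},{"translation":[0,0,0],"twist":[0,0,0],"grip":-1},{"translation":[0,0,0],"twist":[0,0,0],"grip":-1},{"translation":[0,0,0],"twist":[0,0,0],"grip":-1},{"translation":[0,0,0],"twist":[0,0,0],"grip":-1}]'
python3 -c "
from h import *
go(28,-36,85)"
```

```text
t: 6.3
tool_pos: [0.4527, -0.2088, 0.0858]
orientation: [-3.139, 0.015, 0.004]
force: [-0.8, 0.2, 0.6]
opening: 0.001
t 6.3 move [58.1  0.4  0.7] twist [-0.002  0.003  0.001] F [-0.8  0.2  0.6] open 0.001
```

```bash
python3 -m pendant '[{"translation":[3,0,0],"twist":[0,0,0],"grip":-1},{"translation":[6,0,0],"twist":[0,0,0],"grip":-1},{"translation":[8,0,0],"twist":[0,0,0],"grip":-1},{"translation":[8,0,0],"twist":[0,0,0],"grip":-1},{"translation":[8,0,0],"twist":[0,0,0],"grip":-1},{"translation":[8,0,0],"twist":[0,0,0],"grip":-1},{"translation":[8,0,0],"twist":[0,0,0],"grip":-1},{"translation":[4,0,0],"twist":[0,0,0],"grip":-1},{"translation":[0,0,0],"twist":[0,0,0],"grip":-1},{"translation":[0,0,0],"twist":[0,0,0],"grip":-1}]'
python3 -c "
from h import *
go(28,-36,85)"
python3 -m pendant '[{"translation":[0,0,-14],"twist":[0,0,0],"grip":-1},{"translation":[0,0,-14],"twist":[0,0,0],"grip":-1},{"translation":[0,0,-6],"twist":[0,0,0],"grip":-1},{"translation":[-12,0,0],"twist":[0,0,0],"grip":-1},{"translation":[-18,0,0],"twist":[0,0,0],"grip":-1},{"translation":[-18,0,0],"twist":[0,0,0],"grip":-1},{"translation":[-8,0,0],"twist":[0,0,0],"grip":-1},{"translation":[-4,0,0],"twist":[0,0,0],"grip":-1},{"translation":[0,0,0],"twist":[0,0,0],"grip":-1},{"translation":[0,0,0],"twist":[0,0,0],"grip":-1}]'
python3 -c "
from h import *
go(-30,-36,85)
p,d=snap('side','side4');
cv2.imwrite('pics/c5.png',cv2.resize(p[100:200,180:300,::-1],None,fx=5,fy=5,interpolation=cv2.INTER_CUBIC))"
```

```text
t: 7.3
tool_pos: [0.5117, -0.2094, 0.0859]
orientation: [-3.14, 0.014, 0.003]
force: [0.3, 0.1, 0.1]
opening: 0.0005
t 7.3 move [-0.9  0.4  0.9] twist [-0.002  0.002  0.002] F [0.3 0.1 0.1] open 0.001
t: 8.3
tool_pos: [0.4525, -0.2108, 0.1303]
orientation: [3.138, -0.016, 0.012]
force: [0.6, -0.6, 0.2]
opening: 0.0005
t 8.3 move [-0.1 -1.8 45.2] twist [ 0.003 -0.008  0.001] F [ 0.6 -0.6  0.2] open 0.0
```

View pics/c5.png

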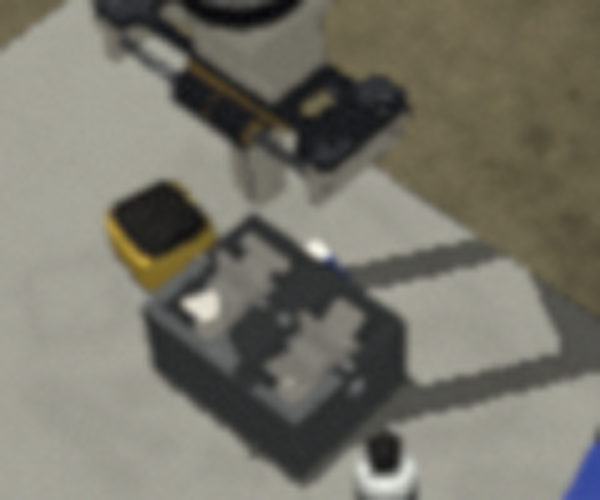

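The right wheel's robot-side vane (265,255) now shows the wide crossbar, so it needs one more click.

```bash
python3 -m pendant '[{"translation":[0,-1,10],"twist":[0.003,-0.008,0],"grip":-1},{"translation":[0,0,12],"twist":[0,0,0],"grip":-1},{"translation":[0,0,10],"twist":[0,0,0],"grip":-1},{"translation":[0,0,5],"twist":[0,0,0],"grip":-1},{"translation":[0,0,2],"twist":[0,0,0],"grip":-1},{"translation":[0,0,0],"twist":[0,0,0],"grip":-1},{"translation":[0,0,0],"twist":[0,0,0],"grip":-1},{"translation":[0,0,0],"twist":[0,0,0],"grip":-1},{"translation":[0,0,0],"twist":[0,0,0],"grip":-1},{"translation":[0,0,0],"twist":[0,0,0],"grip":-1}]'
python3 -c "
from h import *
go(28,-36,85)"
```

```text
t: 9.35
tool_pos: [0.453, -0.2091, 0.0865]
orientation: [-3.14, 0.014, 0.005]
force: [0.2, 0.2, 0.3]
opening: 0.0006
t 9.35 move [57.8  0.1  1.3] twist [-0.001  0.003  0.002] F [0.2 0.2 0.3] open 0.001
```

```bash
python3 -m pendant '[{"translation":[3,0,0],"twist":[0,0,0],"grip":-1},{"translation":[6,0,0],"twist":[0,0,0],"grip":-1},{"translation":[8,0,0],"twist":[0,0,0],"grip":-1},{"translation":[8,0,0],"twist":[0,0,0],"grip":-1},{"translation":[8,0,0],"twist":[0,0,0],"grip":-1},{"translation":[8,0,0],"twist":[0,0,0],"grip":-1},{"translation":[8,0,0],"twist":[0,0,0],"grip":-1},{"translation":[4,0,0],"twist":[0,0,0],"grip":-1},{"translation":[0,0,0],"twist":[0,0,0],"grip":-1},{"translation":[0,0,0],"twist":[0,0,0],"grip":-1}]'
python3 -c "
from h import *
go(28,-36,85)"
python3 -m pendant '[{"translation":[0,0,-14],"twist":[0,0,0],"grip":-1},{"translation":[0,0,-14],"twist":[0,0,0],"grip":-1},{"translation":[0,0,-6],"twist":[0,0,0],"grip":-1},{"translation":[-12,-14,0],"twist":[0,0,0],"grip":-1},{"translation":[-18,-20,0],"twist":[0,0,0],"grip":-1},{"translation":[-18,-20,0],"twist":[0,0,0],"grip":-1},{"translation":[-8,-12,0],"twist":[0,0,0],"grip":-1},{"translation":[-4,-4,0],"twist":[0,0,0],"grip":-1},{"translation":[0,0,0],"twist":[0,0,0],"grip":-1},{"translation":[0,0,0],"twist":[0,0,0],"grip":-1}]'
python3 -c "
from h import *
go(-30,36,85)
p,d=snap('side','side5');
cv2.imwrite('pics/c6.png',cv2.resize(p[100:200,180:300,::-1],None,fx=5,fy=5,interpolation=cv2.INTER_CUBIC))"
```

```text
t: 10.35
tool_pos: [0.512, -0.2097, 0.0865]
orientation: [-3.141, 0.013, 0.003]
force: [0.9, -0.0, 0.1]
opening: 0.0008
t 10.35 move [-1.2  0.2  1.5] twist [-0.001  0.002  0.003] F [ 0.9 -0.   0.1] open 0.001
t: 11.35
tool_pos: [0.4534, -0.1397, 0.1315]
orientation: [3.137, -0.016, 0.014]
force: [-0.8, 0.8, 0.7]
opening: 0.0002
t 11.35 move [-0.2 -2.8 46.5] twist [ 0.004 -0.009  0.001] F [-0.8  0.8  0.7] open 0.0
```

View pics/c6.png

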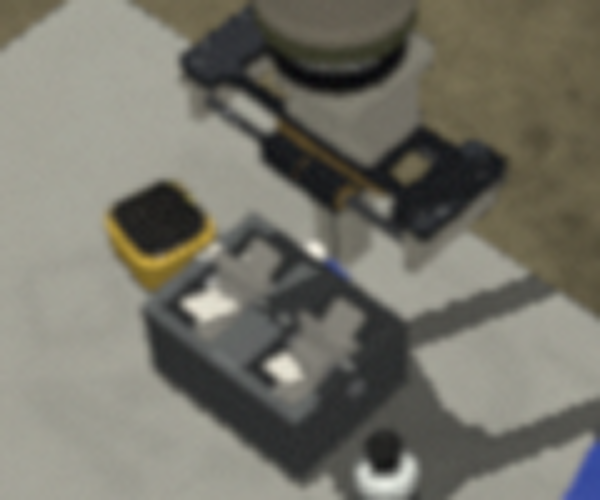

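The right wheel's T is upright: a wide bar from (218,250) to (272,290). The left wheel's rear vane is still plain, so I'm clicking the left wheel.

```bash
python3 -m pendant '[{"translation":[0,-2,10],"twist":[0.004,-0.009,0],"grip":-1},{"translation":[0,0,12],"twist":[0,0,0],"grip":-1},{"translation":[0,0,10],"twist":[0,0,0],"grip":-1},{"translation":[0,0,6],"twist":[0,0,0],"grip":-1},{"translation":[0,0,2],"twist":[0,0,0],"grip":-1},{"translation":[0,0,0],"twist":[0,0,0],"grip":-1},{"translation":[0,0,0],"twist":[0,0,0],"grip":-1},{"translation":[0,0,0],"twist":[0,0,0],"grip":-1},{"translation":[0,0,0],"twist":[0,0,0],"grip":-1},{"translation":[0,0,0],"twist":[0,0,0],"grip":-1}]'
python3 -c "
from h import *
go(28,36,85)"
```

```text
t: 12.4
tool_pos: [0.4537, -0.139, 0.0868]
orientation: [-3.141, 0.019, 0.005]
force: [0.5, -0.3, -0.1]
opening: 0.0003
t 12.4 move [57.9 -1.9  1.7] twist [-0.001  0.003 -0.001] F [ 0.5 -0.3 -0.1] open 0.0
```

```bash
python3 -m pendant '[{"translation":[3,-2,1],"twist":[0,0,0],"grip":-1},{"translation":[6,0,0],"twist":[0,0,0],"grip":-1},{"translation":[8,0,0],"twist":[0,0,0],"grip":-1},{"translation":[8,0,0],"twist":[0,0,0],"grip":-1},{"translation":[8,0,0],"twist":[0,0,0],"grip":-1},{"translation":[8,0,0],"twist":[0,0,0],"grip":-1},{"translation":[8,0,0],"twist":[0,0,0],"grip":-1},{"translation":[4,0,0],"twist":[0,0,0],"grip":-1},{"translation":[0,0,0],"twist":[0,0,0],"grip":-1},{"translation":[0,0,0],"twist":[0,0,0],"grip":-1}]'
python3 -c "
from h import *
go(28,36,85)"
python3 -m pendant '[{"translation":[0,0,-14],"twist":[0,0,0],"grip":-1},{"translation":[0,0,-14],"twist":[0,0,0],"grip":-1},{"translation":[0,0,-6],"twist":[0,0,0],"grip":-1},{"translation":[-12,0,0],"twist":[0,0,0],"grip":-1},{"translation":[-18,0,0],"twist":[0,0,0],"grip":-1},{"translation":[-18,0,0],"twist":[0,0,0],"grip":-1},{"translation":[-8,0,0],"twist":[0,0,0],"grip":-1},{"translation":[-4,0,0],"twist":[0,0,0],"grip":-1},{"translation":[0,0,0],"twist":[0,0,0],"grip":-1},{"translation":[0,0,0],"twist":[0,0,0],"grip":-1}]'
python3 -c "
from h import *
go(-30,36,85)
p,d=snap('side','side6');
cv2.imwrite('pics/c7.png',cv2.resize(p[130:200,200:290,::-1],None,fx=7,fy=7,interpolation=cv2.INTER_CUBIC))"
```

```text
t: 13.4
tool_pos: [0.5127, -0.1375, 0.0858]
orientation: [-3.141, 0.018, 0.003]
force: [0.3, 0.5, -0.9]
opening: 0.0002
t 13.4 move [-1.1  0.3  0.8] twist [-0.     0.002 -0.001] F [ 0.3  0.5 -0.9] open 0.0
t: 14.4
tool_pos: [0.4538, -0.1382, 0.13]
orientation: [3.138, -0.019, 0.013]
force: [0.1, -0.4, 1.0]
opening: 0.0008
t 14.4 move [-0.6 -1.2 45. ] twist [ 0.003 -0.008 -0.001] F [ 0.1 -0.4  1. ] open 0.001
```

View pics/c7.png

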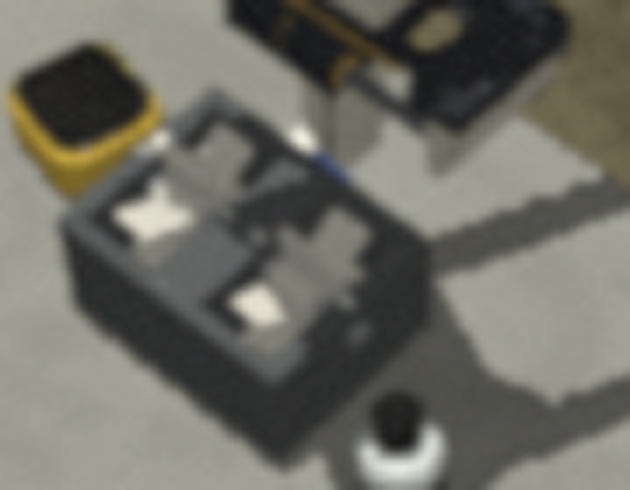

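The left rear vane (340,235) and upright vane are both plain, so the next click should bring the T to the rear position. I'll click once more and look.

```bash
python3 -m pendant '[{"translation":[-1,-1,10],"twist":[0.003,-0.008,0],"grip":-1},{"translation":[0,0,12],"twist":[0,0,0],"grip":-1},{"translation":[0,0,10],"twist":[0,0,0],"grip":-1},{"translation":[0,0,5],"twist":[0,0,0],"grip":-1},{"translation":[0,0,2],"twist":[0,0,0],"grip":-1},{"translation":[0,0,0],"twist":[0,0,0],"grip":-1},{"translation":[0,0,0],"twist":[0,0,0],"grip":-1},{"translation":[0,0,0],"twist":[0,0,0],"grip":-1},{"translation":[0,0,0],"twist":[0,0,0],"grip":-1},{"translation":[0,0,0],"twist":[0,0,0],"grip":-1}]'
python3 -c "
from h import *
go(28,36,85)"
```

```text
t: 15.45
tool_pos: [0.4531, -0.1368, 0.0863]
orientation: [-3.141, 0.018, 0.004]
force: [-0.7, 0.4, 0.8]
opening: 0.0006
t 15.45 move [58.5  0.4  1.1] twist [-0.001  0.003 -0.001] F [-0.7  0.4  0.8] open 0.001
```

```bash
python3 -m pendant '[{"translation":[3,0,1],"twist":[0,0,0],"grip":-1},{"translation":[6,0,0],"twist":[0,0,0],"grip":-1},{"translation":[8,0,0],"twist":[0,0,0],"grip":-1},{"translation":[8,0,0],"twist":[0,0,0],"grip":-1},{"translation":[8,0,0],"twist":[0,0,0],"grip":-1},{"translation":[8,0,0],"twist":[0,0,0],"grip":-1},{"translation":[8,0,0],"twist":[0,0,0],"grip":-1},{"translation":[4,0,0],"twist":[0,0,0],"grip":-1},{"translation":[0,0,0],"twist":[0,0,0],"grip":-1},{"translation":[0,0,0],"twist":[0,0,0],"grip":-1}]'
python3 -c "
from h import *
go(28,36,85)"
python3 -m pendant '[{"translation":[0,0,-14],"twist":[0,0,0],"grip":-1},{"translation":[0,0,-14],"twist":[0,0,0],"grip":-1},{"translation":[0,0,-6],"twist":[0,0,0],"grip":-1},{"translation":[-12,0,0],"twist":[0,0,0],"grip":-1},{"translation":[-18,0,0],"twist":[0,0,0],"grip":-1},{"translation":[-18,0,0],"twist":[0,0,0],"grip":-1},{"translation":[-8,0,0],"twist":[0,0,0],"grip":-1},{"translation":[-4,0,0],"twist":[0,0,0],"grip":-1},{"translation":[0,0,0],"twist":[0,0,0],"grip":-1},{"translation":[0,0,0],"twist":[0,0,0],"grip":-1}]'
python3 -c "
from h import *
go(-30,36,85)
p,d=snap('side','side7');
cv2.imwrite('pics/c8.png',cv2.resize(p[130:200,200:290,::-1],None,fx=7,fy=7,interpolation=cv2.INTER_CUBIC))"
```

```text
t: 16.45
tool_pos: [0.5121, -0.1375, 0.0852]
orientation: [-3.141, 0.018, 0.003]
force: [-0.6, -0.1, -0.3]
opening: 0.0007
t 16.45 move [-0.5  0.3  0.2] twist [-0.001  0.002 -0.   ] F [-0.6 -0.1 -0.3] open 0.001
t: 17.45
tool_pos: [0.4532, -0.1382, 0.1295]
orientation: [3.138, -0.019, 0.013]
force: [-0.2, -0.5, 0.4]
opening: 0.0006
t 17.45 move [ 0.  -1.2 44.5] twist [ 0.003 -0.008 -0.001] F [-0.2 -0.5  0.4] open 0.001
```

View pics/c8.png

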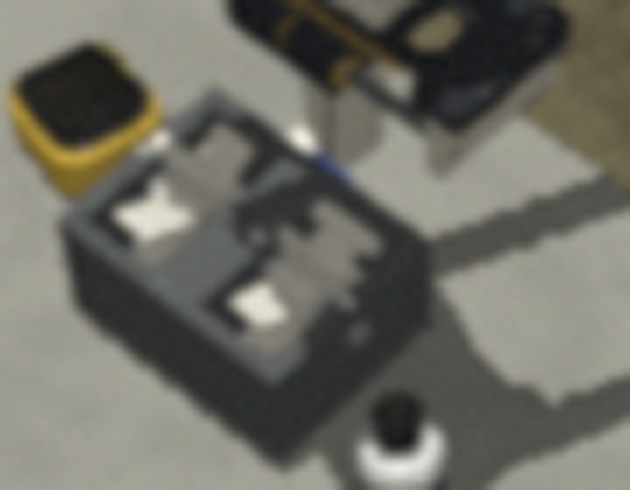

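The left T now sits at the rear, with its crossbar from (312,205) to (380,245). One last click.

```bash
python3 -m pendant '[{"translation":[0,-1,10],"twist":[0.003,-0.008,0],"grip":-1},{"translation":[0,0,12],"twist":[0,0,0],"grip":-1},{"translation":[0,0,10],"twist":[0,0,0],"grip":-1},{"translation":[0,0,5],"twist":[0,0,0],"grip":-1},{"translation":[0,0,2],"twist":[0,0,0],"grip":-1},{"translation":[0,0,0],"twist":[0,0,0],"grip":-1},{"translation":[0,0,0],"twist":[0,0,0],"grip":-1},{"translation":[0,0,0],"twist":[0,0,0],"grip":-1},{"translation":[0,0,0],"twist":[0,0,0],"grip":-1},{"translation":[0,0,0],"twist":[0,0,0],"grip":-1}]'
python3 -c "
from h import *
go(28,36,85)"
```

```text
t: 18.5
tool_pos: [0.4536, -0.1368, 0.0857]
orientation: [-3.141, 0.018, 0.004]
force: [-0.8, -0.2, -0.4]
opening: 0.0005
t 18.5 move [58.   0.4  0.6] twist [-0.001  0.003 -0.   ] F [-0.8 -0.2 -0.4] open 0.0
```

```bash
python3 -m pendant '[{"translation":[3,0,0],"twist":[0,0,0],"grip":-1},{"translation":[6,0,0],"twist":[0,0,0],"grip":-1},{"translation":[8,0,0],"twist":[0,0,0],"grip":-1},{"translation":[8,0,0],"twist":[0,0,0],"grip":-1},{"translation":[8,0,0],"twist":[0,0,0],"grip":-1},{"translation":[8,0,0],"twist":[0,0,0],"grip":-1},{"translation":[8,0,0],"twist":[0,0,0],"grip":-1},{"translation":[4,0,0],"twist":[0,0,0],"grip":-1},{"translation":[0,0,0],"twist":[0,0,0],"grip":-1},{"translation":[0,0,0],"twist":[0,0,0],"grip":-1}]'
python3 -m pendant '[{"translation":[0,0,-14],"twist":[0,0,0],"grip":-1},{"translation":[0,0,-20],"twist":[0,0,0],"grip":-1},{"translation":[0,0,-30],"twist":[0,0,0],"grip":-1},{"translation":[0,0,-30],"twist":[0,0,0],"grip":-1},{"translation":[0,0,-30],"twist":[0,0,0],"grip":-1},{"translation":[0,15,-15],"twist":[0,0,0],"grip":-1},{"translation":[-15,30,0],"twist":[0,0,0],"grip":-1},{"translation":[-15,40,0],"twist":[0,0,0],"grip":-1},{"translation":[-15,40,0],"twist":[0,0,0],"grip":-1},{"translation":[-15,40,0],"twist":[0,0,0],"grip":-1}]'
python3 -m pendant '[{"translation":[-15,40,0],"twist":[0,0,0],"grip":-1},{"translation":[-15,40,0],"twist":[0,0,0],"grip":-1},{"translation":[-15,40,0],"twist":[0,0,0],"grip":-1},{"translation":[-5,30,0],"twist":[0,0,0],"grip":-1},{"translation":[0,10,0],"twist":[0,0,0],"grip":-1},{"translation":[0,0,0],"twist":[0,0,0],"grip":-1},{"translation":[0,0,0],"twist":[0,0,0],"grip":-1},{"translation":[0,0,0],"twist":[0,0,0],"grip":-1},{"translation":[0,0,0],"twist":[0,0,0],"grip":-1},{"translation":[0,0,0],"twist":[0,0,0],"grip":-1}]'
python3 - <<'E'
from h import *
out=[]
for n,(v,u) in(('top',(170,230)),('side',(115,190))):
    p,d=snap(n,n+'9'); P=cloud(n,d)
    out.append(cv2.resize(p[v:v+75,u:u+115,::-1],None,fx=5,fy=5,interpolation=cv2.INTER_CUBIC)[:300 if n=='top' else 375])
    m=(abs(P[...,0]-.48)<.09)&(P[...,1]<-.085)&(P[...,1]>-.27)
    h=m&(abs(P[...,2]-.072)<.005)&(p.max(-1)<110)
    c,l,st,_=cv2.connectedComponentsWithStats(h.astype(np.uint8)); h=l==1+st[1:,4].argmax()
    print(n,cv2.minAreaRect((P[h][:,:2]*1000).astype(np.float32)))
    a=np.load(n+'1.npz'); Q=cloud(n,a['d'])
    for lo,hi in((-.25,-.175),(-.175,-.1)):
        for K,t in((Q,'before'),(P,'after')):
            g=m&(K[...,2]>.084)&(K[...,2]<.11)&(K[...,1]>lo)&(K[...,1]<hi); print(' tip',t,g.sum(),K[g].mean(0).round(4),np.ptp(K[g],axis=0).round(3))
cv2.imwrite('pics/fin.png',cv2.resize(np.vstack(out),None,fx=.88,fy=.88))
E
```

```text
t: 19.5
tool_pos: [0.5126, -0.1374, 0.0858]
orientation: [-3.141, 0.017, 0.003]
force: [-0.1, -0.2, 0.3]
opening: 0.0001
t: 20.5
tool_pos: [0.4496, -0.3026, 0.243]
orientation: [3.138, -0.004, 0.011]
force: [0.6, -0.5, -0.3]
opening: 0.0007
t: 21.5
tool_pos: [0.3938, -0.4691, 0.2535]
orientation: [3.132, -0.009, 0.019]
force: [-0.6, 0.0, -1.1]
opening: 0.0003
top ((481.7857666015625, -174.89898681640625), (136.76974487304688, 105.47541046142578), 89.44255065917969)
 tip before 12 [ 0.4813 -0.212   0.0934] [0.003 0.019 0.014]
 tip after 43 [ 0.4811 -0.2119  0.0944] [0.036 0.037 0.018]
 tip before 12 [ 0.4819 -0.1385  0.0956] [0.003 0.018 0.011]
 tip after 42 [ 0.4817 -0.1383  0.0945] [0.009 0.036 0.014]
side ((484.521240234375, -172.22959899902344), (139.5029754638672, 104.64392852783203), 89.48491668701172)
 tip before 19 [ 0.4843 -0.2081  0.0921] [0.006 0.022 0.017]
 tip after 35 [ 0.4844 -0.208   0.094 ] [0.01  0.037 0.015]
 tip before 19 [ 0.4844 -0.1365  0.0921] [0.006 0.019 0.014]
 tip after 37 [ 0.4847 -0.1363  0.0944] [0.01  0.036 0.012]
```

View pics/fin.png

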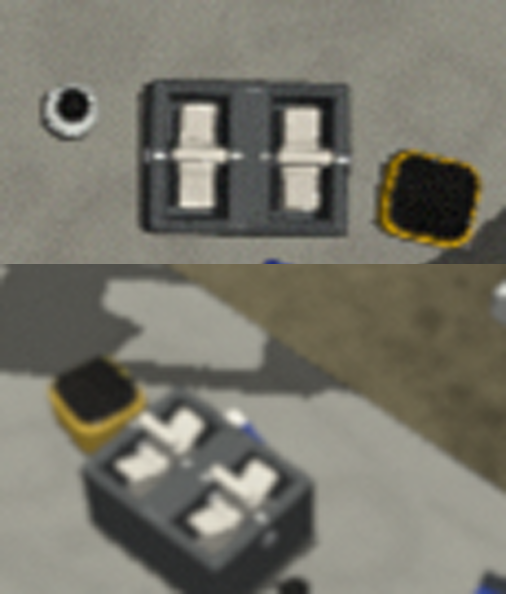

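Both crossbars stand at the top, in line with the ridges: about 37 mm wide, z about 94 mm, and centred on x = 0. The counter hasn't moved and the arm is clear.

```bash
python3 -c "
from plant import robot
print(robot.close_job())"
```

```text
the job is handed in; nothing more can be done
None
```

Both thumbwheels now have their T-shaped vane upright, in line with the pointer ridges. I flicked each wheel forward three sweeps with the shut fingertips, right wheel first and then left. I looked after each sweep to avoid running past, and handed the job in at about 21.6 s.

- **Wheels:** in both cameras each crossbar shows 36–37 mm wide, about 94 mm above the desk, at the same x as the upright vanes measured at the start. One x-spread reading for the right wheel in the top view came out at 36 mm. I put that down to stray depth points, because the side camera gave 10 mm and the picture is clean.
- **Counter:** each camera on its own shows it moved less than 1 mm from its starting position. The two cameras disagree with each other by about 3 mm, in line with their calibration error.
- **Forces:** at the end of each move the force readings were only about 1 N, within sensor noise; I did not sample during the sweeps.
- **Bystanders and arm:** the bottle, tape measure and eraser look unmoved in the pictures. I did not re-check the stapler, cup and squeegee, but the arm never went near the stapler or cup and stayed high of the squeegee. The arm ended about 0.25 m up, to the right of the counter and clear of everything.

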